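# Fill the empty pocket of the oil-filter crate

### The job

One of the three pockets of the covered blue crate is empty. Take the spare orange oil filter standing on the bench, the same kind as the two already in the crate, and set it down upright in the empty pocket, standing on the pocket's floor; lower it in rather than dropping it. Leave the two filters already in the crate standing in their pockets.

Things in the scene. Friction and masses are not known exactly. Their poses are not given: they have to be found in the camera images.
- crate: Fixed covered crate, blue with black cover: 320 (its x) by 124 (its y) by 40 mm high. Origin: centre of the underside. Three open square windows, 84 mm wide, sides along the crate axes, centred at x = -100, 0, +100 mm, y = 0, one pocket under each; pocket floor 6 mm above the bench. Two pockets hold filters; the empty one has a flat round of brown card on its floor. Place, yaw and empty pocket vary.
- spare_center (a point): Centre (half-way up) of the spare filter: orange upright cylinder with a black band, 60 mm diameter, 110 mm high, sides straight from 4 to 92 mm above its foot, 0.24 to 0.39 kg, loose on the bench; z is its axis, up. Not wanted: a white filter of the same size and a black one (64 mm diameter, 70 mm high) near it, all three at least 95 mm apart between centres, places vary.
- stored_a_center (a point): Centre (half-way up) of one of the two orange filters already in the crate, same make and size as the spare, standing upright on the floor of its pocket; its top is 116 mm above the bench.
- stored_b_center (a point): Centre (half-way up) of the other orange filter already in the crate, same as the first.
There are look-alikes about, which are no part of the job. What is shaped like the part that bears spare_center but purple or turquoise is not meant. What is shaped like the part that bears stored_a_center but yellow is not meant.

How it is judged:
By the outcome, as a careful person would: the job done as asked, in the order asked, and still so for the second after the job is handed in, with the robot touching nothing.
It also fails if it takes over 35 s, if anything falls off the work surface, if the arm or the gripper's body presses on something with over 40 N, if the wrist force passes 120 N, or if a joint passes its speed limit or range.

### The arm

A 6-joint arm with a two-finger parallel gripper is mounted at the origin on the work surface. World frame = base frame: x ahead of the robot, y to its left, z up, the work surface at z = 0. Lengths are in mm, angles in rad, forces in N, time in s.
With the tool pointing down it reaches from about 275 to 1000 mm from the base axis. Payload 8.4 kg.
Tool frame: the origin (TCP) lies midway between the tips of the shut fingers; the grasp point (between the pads) lies 19 mm behind it (r.grip_point_offset is the distance from the TCP to the grasp point, in mm); z points along the fingers, y is the line along which they close (so a half turn about z gives the same grasp; the last joint's range is limited). The gripper opens to 85 mm and grips with 20 to 120 N. Pads are 22 mm wide; open, the fingers measure 114 mm over their backs; the gripper's body (76 mm by 85 mm) begins 54 mm behind the grasp point. The pads swing forward as they close: fully open they stand 13 mm farther back than shut.
Start: joints at [1.127, 0.353, 1.633, -0, 1.155, -0.002], TCP at [267.228, 564.993, 231.281] pointing down, gripper open.
Joint ranges: [-2.63, 2.63], [-0.92, 2.1], [0.06, 2.66], [-1.3, 4.44], [0, 2.69], [-3.02, 3.02]. Speed limits (rad/s): [2.22, 2.22, 2.79, 3.14, 3.14, 3.14].

### API

Orientations are given as [roll, pitch, yaw] about the fixed x, y, z axes, in that order (R = Rz(yaw) Ry(pitch) Rx(roll)).
In Python, from rig import r gives the robot as it stands. The module is installed in compiled form; this text tells all that it offers.
- The arm moves only by the shell command python3 -m creep 'ROWS' [FORCE]. ROWS is text: rows parted by semicolons, each of 7 numbers parted by spaces: the turn, a rotation vector about the tool's x, y, z in degrees, then the shift along the tool's x, y, z in m, then the closure in counts, from 0 (fully open) to 255 (shut). A call has 1 to 8 rows; each row is the pose to reach, as a shift and turn from the pose commanded when the call began, along the tool's axes at that moment; what a row does not reach only later rows make up. A row lasts 1/8 s, in which the tool goes at most 62.5 mm and 10.7 degrees, less where a joint would pass 70% of its speed; a pose out of reach is approached as far as the arm can. A call with a gripper value outside its range is refused whole. The fingers move at their own pace and stop on an object; FORCE is the grip in N (left out, the last holds). Time passes only in rows, so rows that repeat a pose let the fingers close. It gives the time, the measured TCP pose, the force, the opening and the grip force at its end, in the units of the state.
- r.sense(): the state, without advancing time (a new reading comes with each control period).
- r.grab_frame(name): name is "scene" or "top" or "wrist"; returns a dict with "img" (420x560x3 uint8, red, green, blue), "range_z" (420x560 float32, mm along the optical axis (not along the pixel's ray), 0 where there is no reading), "K" (3x3 intrinsics, pixels), "world_from_camera" (4x4, takes a point from camera to world coordinates). Camera axes: x right, y up, looking along -z (the intrinsics and any distortion apply to the point x, -y, -z); pixel columns grow to the right and rows downward; lengths in mm; the calibration is good to about 2 mm. A picture is of the moment at which its call begins.
- r.sign_off(): hands the job in; it is judged then, once.
The state is a dict: "clock": time; "qpos": joint angles; "qvel": joint speeds; "joint_efforts": joint torques, N m; "eef_pos": TCP position; "tcp_rot": TCP orientation; "contact_force": force on the tool from outside, world axes, zero at the start; "wrist_torque": the same for the moment, N m; "opening": opening from 0.0 (shut) to 1.0 (fully open); "grasp_force": force on a finger pad.
Only numpy, scipy, OpenCV 4.12 (cv2) and the standard library are available. Lean on these libraries where they do the work, as an engineer would, in place of code of your own. Each camera call takes 0.05 s, during which the arm holds its last target. There are 200 camera calls.

## Working session

There is one attempt and no reset: what is moved stays moved. The work goes in short steps, Python scripts to look and compute and a shell command to move; the robot and the scene stay as the last step left them, time stands still between calls to the robot, and variables do not carry over. Pictures are saved under pics/ and viewed, at most 10 in all, crops included, and the job is handed in when it is done.

```bash
mkdir -p pics; python3 - <<'E'
from rig import r
import cv2,pickle,numpy as np
F={n:r.grab_frame(n) for n in("scene","top")}
pickle.dump(F,open("f.pkl","wb"))
for n in F:
  cv2.imwrite(f"pics/{n}.png",F[n]["img"][:,:,::-1]); print(n,F[n]["K"],F[n]["world_from_camera"].round(3),[k for k in F[n]])
print(r.sense(),r.grip_point_offset)
E
```

```text
scene [[439.01003465   0.         269.92466702]
 [  0.         439.01003465 207.5723826 ]
 [  0.           0.           1.        ]] [[ 8.12000e-01 -4.77000e-01  3.35000e-01  8.05301e+02]
 [ 5.83000e-01  6.57000e-01 -4.77000e-01 -3.51602e+02]
 [ 8.00000e-03  5.83000e-01  8.12000e-01  7.90281e+02]
 [ 0.00000e+00  0.00000e+00  0.00000e+00  1.00000e+00]] ['img', 'range_z', 'K', 'world_from_camera']
top [[490.17241836   0.         276.67036904]
 [  0.         490.17241836 213.88704183]
 [  0.           0.           1.        ]] [[ 1.100000e-02  9.970000e-01 -7.800000e-02  4.058670e+02]
 [-1.000000e+00  1.000000e-02 -2.000000e-02  8.347700e+01]
 [-1.900000e-02  7.800000e-02  9.970000e-01  1.029623e+03]
 [ 0.000000e+00  0.000000e+00  0.000000e+00  1.000000e+00]] ['img', 'range_z', 'K', 'world_from_camera']
{'clock': 0.1, 'qpos': array([ 1.12660715e+00,  3.53609896e-01,  1.63404824e+00, -2.44524649e-05,
        1.15523104e+00, -2.42677794e-03]), 'qvel': array([ 0.0001496 , -0.00054803, -0.0023982 , -0.00056217,  0.0006888 ,
        0.00199944]), 'joint_efforts': array([-1.21189038e-03, -6.06353116e+01, -3.42821324e+01, -2.00804411e-04,
        3.98071294e-03,  5.87985852e-06]), 'eef_pos': array([267.04423823, 564.59814971, 230.62233468]), 'tcp_rot': array([-3.14029608e+00,  1.92120284e-05,  2.69984015e+00]), 'contact_force': array([ 0.77356657, -0.77606871, -0.01456642]), 'wrist_torque': array([-0.01497248, -0.05886783,  0.0483105 ]), 'grasp_force': 0.0, 'opening': 1.0025145407728355} 18.700000000000003
```

View pics/scene.png

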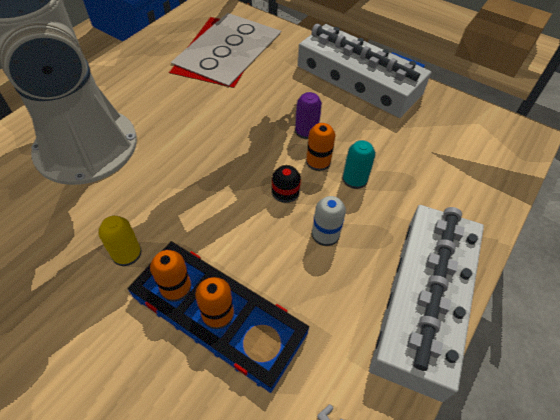

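View pics/top.png

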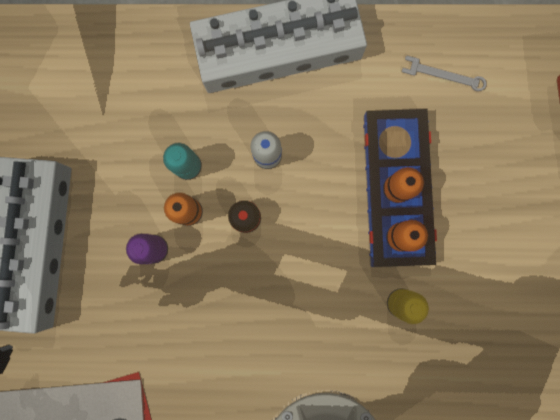

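Scene picture: the candidates are the spare orange at (320,145), purple at (308,113), turquoise at (358,163), white at (328,220) and black at (286,183). Yellow is at (119,238), and the two stored oranges are at (170,275) and (213,302). In the top picture the spare is at (182,208), the stored ones are at (405,185) and (408,236), and the empty pocket with its brown card is at (397,141). Only the orange one with a black band outside the crate fits the description. Next I'll confirm it in a crop and measure.

```bash
cat > h.py <<'E'
import numpy as np,cv2
from scipy.optimize import least_squares
def cloud(f):
  v,u=np.indices(f["range_z"].shape); z=f["range_z"].astype(float);K=f["K"]
  p=np.stack([(u-K[0,2])/K[0,0]*z,-(v-K[1,2])/K[1,1]*z,-z],-1)
  T=f["world_from_camera"]; P=p@T[:3,:3].T+T[:3,3]; P[z==0]=np.nan; return P
def ray(f,u,v,h):
  K=f["K"];T=f["world_from_camera"];d=T[:3,:3]@np.array([(u-K[0,2])/K[0,0],-(v-K[1,2])/K[1,1],-1]);o=T[:3,3]
  return o+d*(h-o[2])/d[2]
def circ(P,R):
  c=np.median(P[:,:2],0); s=least_squares(lambda c:np.hypot(*(P[:,:2]-c[:2]).T)-R,c,loss="soft_l1",f_scale=2); return s.x
E
python3 - <<'E'
from h import *; import pickle
F=pickle.load(open("f.pkl","rb"))
for n,f in F.items():
  P=cloud(f);hsv=cv2.cvtColor(f["img"],cv2.COLOR_RGB2HSV)
  ms={"orange":cv2.inRange(hsv,(4,200,90),(14,255,255)),"purple":cv2.inRange(hsv,(130,120,40),(160,255,255)),"teal":cv2.inRange(hsv,(80,120,40),(97,255,255)),"yellow":cv2.inRange(hsv,(22,200,60),(32,255,160))}
  for k,m in ms.items():
    N,L,S,C=cv2.connectedComponentsWithStats(m)
    for i in range(1,N):
      if S[i,4]<120: continue
      Q=P[L==i];Q=Q[~np.isnan(Q[:,0])];side=Q[(Q[:,2]>15)&(Q[:,2]<92)]
      t=Q[Q[:,2]>np.nanmax(Q[:,2])-6]
      print(n,k,C[i].round(),S[i,4],"ztop",np.percentile(Q[:,2],99).round(1),"topmean",t.mean(0).round(1),"side",len(side),circ(side,30).round(1) if len(side)>30 else "")
  hi=P[...,2]
  for nm,b in(("white",(300,330,185,250) if n=="scene" else(245,290,125,170)),("black",(265,305,160,205) if n=="scene" else(225,265,198,236))):
    Q=P[b[2]:b[3],b[0]:b[1]].reshape(-1,3);Q=Q[Q[:,2]>15];t=Q[Q[:,2]>Q[:,2].max()-12];print(n,nm,Q[:,2].max().round(1),t.mean(0).round(1))
  # crate cover: dark, z ~40
  m=((hi>33)&(hi<47)&(hsv[...,2]<70)).astype(np.uint8)
  m[:, :100]=0
  m=cv2.morphologyEx(m,cv2.MORPH_OPEN,np.ones((2,2)))
  N,L,S,C=cv2.connectedComponentsWithStats(cv2.dilate(m,np.ones((5,5))))
  i=1+np.argmax(S[1:,4]);Q=P[(L==i)&(m>0)]
  rc=cv2.minAreaRect(Q[:,:2].astype(np.float32));print(n,"crate",S[i],rc,Q[:,2].mean())
  # card centre
  b=cv2.inRange(hsv,(8,60,60),(25,200,255));
  w=np.zeros_like(b)
  if n=="scene": w[318:368,235:290]=255
  else: w[122:160,378:415]=255
  ys,xs=np.nonzero(b&w); print(n,"card",len(xs),ray(f,xs.mean(),ys.mean(),7).round(1))
f=F["scene"]["img"][80:250,250:400]
cv2.imwrite("pics/crop.png",cv2.resize(f,None,fx=3.5,fy=3.5,interpolation=3)[:,:,::-1])
E
```

```text
scene orange [321. 138.] 555 ztop 110.8 topmean [493.3 288.5 108.3] side 205 [518.5 244.9]
scene orange [318. 161.] 216 ztop 46.4 topmean [499.9 266.5  43.8] side 191 [514.1 242.6]
scene orange [168. 268.] 902 ztop 117.1 topmean [ 444.7 -154.7  114.4] side 170 [ 442.5 -152.7]
scene orange [176. 291.] 216 ztop 52.2 topmean [ 460.6 -174.4   49.5] side 216 [ 490.1 -179.9]
scene orange [213. 296.] 937 ztop 116.9 topmean [ 544.3 -149.3  114.4] side 153 [ 543.4 -146.2]
scene orange [218. 320.] 188 ztop 48.9 topmean [ 558.  -169.5   46.9] side 186 [ 587.  -178.9]
scene purple [307. 113.] 833 ztop 111.2 topmean [414.5 358.3 108.9] side 479 [435.7 312.9]
scene teal [358. 163.] 1071 ztop 111.2 topmean [591.  293.5 108.9] side 596 [589.6 296.1]
scene yellow [119. 239.] 1391 ztop 111.2 topmean [ 308.9 -155.4  108.7] side 713 [ 306.4 -154.4]
scene white 112.6 [605.8 115.5 106.9]
scene black 73.0 [483.  165.3  67.6]
scene crate [ 127  241  185  150 7702] ((nan, nan), (0.0, 0.0), 0.0) nan
scene card 1069 [ 645.2 -143.6    7. ]
top purple [139. 247.] 179 ztop 113.9 topmean [411.5 360.5 110.8] side 0 
top teal [175. 156.] 343 ztop 114.2 topmean [586.8 296.3 110.9] side 0 
top white 115.3 [610.8 125.4 109.2]
top black 75.2 [478.  169.1  69.2]
top crate [ 366  109   73  161 6216] ((537.7835083007812, -145.19723510742188), (306.3379821777344, 127.26830291748047), 8.208313941955566) nan
top card 757 [ 640.9 -142.9    7. ]
```

View pics/crop.png

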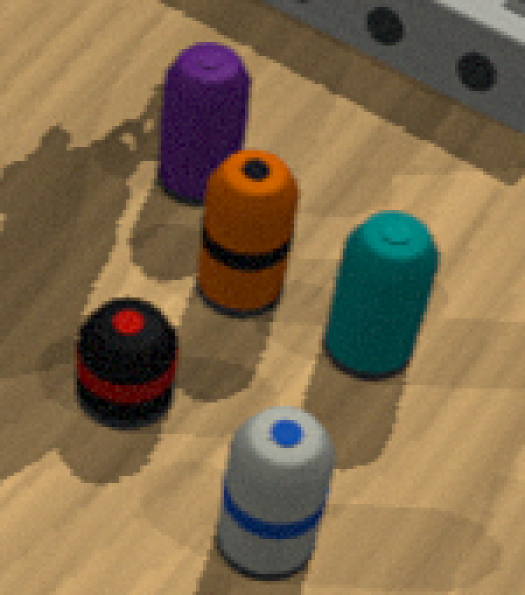

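The crop shows one orange filter with a black band, at (250,230) in the crop, between purple, turquoise, black and white. That is the spare. I'll refine the fits, since the circle fits started on the wrong side.

```bash
python3 - <<'E'
from h import *; import pickle
F=pickle.load(open("f.pkl","rb"))
win={"scene":{"spare":(304,120,338,172),"A":(148,245,192,302),"B":(192,274,236,332),"card":(235,318,290,368),"crate":(120,230,315,395),"purple":(290,90,320,135),"white":(310,190,348,246)},
"top":{"spare":(160,188,205,230),"A":(386,215,432,258),"B":(382,164,428,206),"card":(376,120,416,162),"crate":(355,100,445,275)}}
init={"spare":(495,285),"A":(444,-155),"B":(544,-149)}
for n,f in F.items():
  P=cloud(f);hsv=cv2.cvtColor(f["img"],cv2.COLOR_RGB2HSV)
  o=cv2.inRange(hsv,(3,150,60),(16,255,255))>0
  for k,c0 in init.items():
    a,b,c,d=win[n][k];Q=P[b:d,a:c][o[b:d,a:c]];h0=6 if k!="spare" else 0
    S=Q[(Q[:,2]>h0+10)&(Q[:,2]<h0+90)]; 
    if len(S)>30:
      s=least_squares(lambda c:np.hypot(*(S[:,:2]-c).T)-30,c0,loss="soft_l1",f_scale=2);print(n,k,"side fit",s.x.round(1),len(S),"rms",np.sqrt(np.mean(s.fun**2)).round(2))
    # dark dot on top
    sub=hsv[b:d,a:c]; Z=P[b:d,a:c,2]; m=((sub[...,2]<60)&(Z>h0+104)).astype(np.uint8)
    ys,xs=np.nonzero(m)
    if len(xs): print(n,k,"dot",len(xs),(xs.mean()+a).round(1),(ys.mean()+b).round(1),ray(f,xs.mean()+a,ys.mean()+b,h0+110).round(1),"z",np.median(Z[m>0]).round(1))
  a,b,c,d=win[n]["crate"];Q=P[b:d,a:c].reshape(-1,3);V=hsv[b:d,a:c].reshape(-1,3)
  Q=Q[(np.abs(Q[:,2]-41)<4)&(V[:,2]<80)]
  r_=cv2.minAreaRect(Q[:,:2].astype(np.float32));print(n,"crate",len(Q),np.round(cv2.boxPoints(r_),1).tolist(),[np.round(x,1) for x in r_])
  a,b,c,d=win[n]["card"]
  m=cv2.inRange(hsv[b:d,a:c],(8,50,60),(25,215,255));cs,_=cv2.findContours(m,0,2);k=max(cs,key=cv2.contourArea)
  W=np.array([ray(f,u+a,v+b,7)[:2] for u,v in k[:,0]]).astype(np.float32);print(n,"card",cv2.minEnclosingCircle(W),cv2.contourArea(k))
E
```

```text
scene spare side fit [491.7 291.8] 480 rms 1.04
scene spare dot 29 322.8 128.1 [493.5 291.1 110. ] z 110.2
scene A side fit [ 442.6 -152.8] 521 rms 4.8
scene A dot 58 164.8 259.5 [ 444.1 -153.1  116. ] z 116.3
scene B side fit [ 543.4 -146.3] 466 rms 4.27
scene B dot 67 211.6 287.9 [ 544.6 -146.6  116. ] z 116.1
scene crate 4468 [[381.1000061035156, -91.5999984741211], [386.5, -216.1999969482422], [706.2999877929688, -202.39999389648438], [700.9000244140625, -77.80000305175781]] [array([ 543.7, -147. ]), array([320. , 124.8]), np.float64(2.5)]
scene card ((644.03076171875, -142.9168243408203), 33.546607971191406) 1012.0
top spare side fit [490.5 291.6] 145 rms 0.36
top spare dot 8 176.8 206.8 [489.1 290.8 110. ] z 110.9
top A side fit [ 441.4 -153.6] 180 rms 2.59
top A dot 42 414.1 234.8 [ 440.5 -153.7  116. ] z 118.1
top B side fit [ 542.3 -147.2] 197 rms 1.01
top B dot 42 410.4 180.8 [ 541.5 -147.8  116. ] z 117.3
top crate 4217 [[379.3999938964844, -91.19999694824219], [384.8999938964844, -216.60000610351562], [702.5, -202.8000030517578], [697.0999755859375, -77.4000015258789]] [array([ 541., -147.]), array([317.9, 125.5]), np.float64(2.5)]
top card ((641.2296142578125, -142.69369506835938), 33.24631881713867) 716.5
```

```bash
python3 -m creep '0 0 0 -.019 -.009 0 0; 0 0 0 -.064 -.030 0 0; 0 0 0 -.115 -.0545 0 0; 0 0 0 -.166 -.0785 0 0; 0 0 0 -.217 -.103 0 0; 0 0 0 -.268 -.127 0 0; 0 0 0 -.3035 -.144 0 0; 0 0 0 -.3195 -.1515 0 0' 40
python3 - <<'E'
from h import *; from rig import r; import time
f=r.grab_frame("wrist"); cv2.imwrite("pics/w1.png",f["img"][:,:,::-1]); s=r.sense(); print(s["eef_pos"],s["tcp_rot"],s["qpos"],s["clock"])
P=cloud(f);hsv=cv2.cvtColor(f["img"],cv2.COLOR_RGB2HSV)
m=(cv2.inRange(hsv,(3,150,60),(16,255,255))>0)
Q=P[m];Q=Q[Q[:,2]>5];print(len(Q),np.nanmax(Q[:,2]));S=Q[(Q[:,2]>10)&(Q[:,2]<90)]
if len(S)>30:
  t=least_squares(lambda c:np.hypot(*(S[:,:2]-c).T)-30,(491,291),loss="soft_l1",f_scale=2);print(t.x,len(S),np.sqrt(np.mean(t.fun**2)))
T=Q[Q[:,2]>105];print(cv2.minEnclosingCircle(T[:,:2].astype(np.float32)))
E
```

```text
clock: 1.1
eef_pos: [492.3, 288.8, 231.2]
tcp_rot: [-3.141, 0.0, 2.697]
contact_force: [-0.6, 0.9, 0.7]
opening: 1.001
grasp_force: 0.0
[492.98199889 288.42506248 231.20480828] [-3.14095889e+00  7.74768523e-04  2.69762666e+00] [ 5.27335414e-01  2.69949612e-01  1.75070762e+00 -1.10738667e-03
  1.12102177e+00 -5.99013178e-01] 1.15
3922 113.16598828326477
[478.63476503 265.69897139] 736 70.18894044420995
((491.5770568847656, 290.2330627441406), 23.614757537841797)
```

View pics/w1.png

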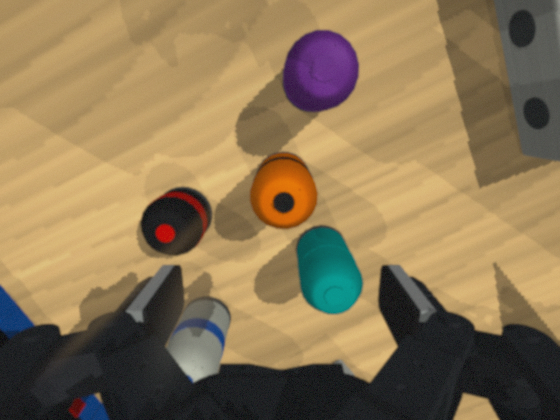

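The wrist view shows the orange spare at (284,190) between the fingers' line, with purple at (320,70) and turquoise at (330,270) beside it. The wrist top-fit of (491.6, 290.2) agrees with my target. Descending part way, then checking.

```bash
python3 -m creep '0 0 0 0 0 .02 0; 0 0 0 0 0 .05 0; 0 0 0 0 0 .075 0; 0 0 0 0 0 .09 0; 0 0 0 0 0 .09 0; 0 0 0 0 0 .09 0'
```

```text
clock: 1.9
eef_pos: [491.7, 291.9, 142.1]
tcp_rot: [3.141, 0.001, 2.7]
contact_force: [0.5, -0.4, 0.8]
opening: 1.002
grasp_force: 0.0
```

```bash
python3 -m creep '0 0 0 0 0 .015 0; 0 0 0 0 0 .04 0; 0 0 0 0 0 .065 0; 0 0 0 0 0 .083 0; 0 0 0 0 0 .092 0; 0 0 0 0 0 .094 0; 0 0 0 0 0 .094 0; 0 0 0 0 0 .094 0' 50
python3 -m creep '0 0 0 0 0 0 60; 0 0 0 0 0 0 120; 0 0 0 0 0 0 255; 0 0 0 0 0 0 255; 0 0 0 0 0 0 255; 0 0 0 0 0 0 255' 50
```

```text
clock: 2.9
eef_pos: [491.7, 291.7, 48.0]
tcp_rot: [3.141, 0.001, 2.7]
contact_force: [-0.3, -0.2, 0.0]
opening: 1.001
grasp_force: 0.0
clock: 3.65
eef_pos: [491.5, 291.6, 48.0]
tcp_rot: [3.141, 0.0, 2.7]
contact_force: [-1.1, -0.4, 7.3]
opening: 0.692
grasp_force: 53.1
```

```bash
python3 -m creep '0 0 0 0 0 -.008 255; 0 0 0 0 0 -.025 255; 0 0 0 0 0 -.055 255; 0 0 0 0 0 -.09 255; 0 0 0 0 0 -.125 255; 0 0 0 0 0 -.15 255; 0 0 0 0 0 -.165 255; 0 0 0 0 0 -.165 255'
python3 - <<'E'
from rig import r; import numpy as np
from scipy.spatial.transform import Rotation as R
s=r.sense();Rm=R.from_euler("xyz",s["tcp_rot"]).as_matrix()
print(s["contact_force"],s["opening"],s["grasp_force"],s["eef_pos"])
print(Rm.T@(np.array([642.3,-142.7,213])-s["eef_pos"]))
E
```

```text
clock: 4.65
eef_pos: [491.7, 291.7, 213.5]
tcp_rot: [3.14, 0.001, 2.7]
contact_force: [-0.6, -0.2, -3.1]
opening: 0.692
grasp_force: 54.5
[-0.59800105 -0.15368023 -3.14193853] 0.6918183555291832 54.54999804496765 [491.670665   291.65367481 213.45839843]
[-3.21880564e+02 -3.28245868e+02  2.71743561e-01]
```

```bash
python3 -m creep '0 0 0 -.010 -.010 0 255; 0 0 0 -.026 -.026 0 255; 0 0 0 -.048 -.049 0 255; 0 0 0 -.071 -.072 0 255; 0 0 0 -.094 -.096 0 255; 0 0 0 -.117 -.119 0 255; 0 0 0 -.139 -.142 0 255; 0 0 0 -.161 -.164 0 255'
python3 -m creep '0 0 0 -.022 -.023 0 255; 0 0 0 -.045 -.046 0 255; 0 0 0 -.068 -.069 0 255; 0 0 0 -.090 -.092 0 255; 0 0 0 -.112 -.115 0 255; 0 0 0 -.135 -.138 0 255; 0 0 0 -.152 -.155 0 255; 0 0 0 -.161 -.164 0 255'
python3 -m creep '0 0 0 0 0 0 255; 0 0 0 0 0 0 255; 0 0 0 0 0 0 255; 0 0 0 0 0 0 255'
python3 - <<'E'
from h import *; from rig import r; import pickle
F={n:r.grab_frame(n) for n in("scene","top")};pickle.dump(F,open("g.pkl","wb"))
from scipy.spatial.transform import Rotation as R
s=r.sense();Rm=R.from_euler("xyz",s["tcp_rot"]).as_matrix()
print(s["eef_pos"],Rm.T@(np.array([642.3,-142.7,213])-s["eef_pos"]),s["qpos"])
for n,f in F.items():
  P=cloud(f);hsv=cv2.cvtColor(f["img"],cv2.COLOR_RGB2HSV)
  m=cv2.inRange(hsv,(3,150,60),(16,255,255))>0
  q=P[m&(P[...,2]>170)&(P[...,2]<300)]; q=q[np.hypot(q[:,0]-642,q[:,1]+143)<60]; print(n,len(q),q[:,2].min() if len(q) else 0)
  q=q[q[:,2]<255]
  if len(q)>30:
    t=least_squares(lambda c:np.hypot(*(q[:,:2]-c).T)-30,(642,-143),loss="soft_l1",f_scale=2);print(t.x,np.sqrt(np.mean(t.fun**2)))
cv2.imwrite("pics/s2.png",cv2.resize(F["scene"]["img"][180:420,100:380],None,fx=2.5,fy=2.5)[:,:,::-1])
E
```

```text
clock: 5.65
eef_pos: [566.1, 72.2, 210.8]
tcp_rot: [-3.14, -0.002, 2.699]
contact_force: [0.2, 0.5, -2.2]
opening: 0.69
grasp_force: 54.6
clock: 6.65
eef_pos: [641.9, -144.2, 211.3]
tcp_rot: [-3.141, -0.001, 2.699]
contact_force: [-0.8, -0.2, -1.9]
opening: 0.687
grasp_force: 54.6
clock: 7.15
eef_pos: [642.1, -142.1, 212.5]
tcp_rot: [3.142, 0.0, 2.701]
contact_force: [0.4, -0.2, -2.7]
opening: 0.692
grasp_force: 54.6
[ 642.09524458 -142.36221477  212.39761768] [-0.32947663 -0.21795232 -0.60235375] [-2.20467253e-01  4.20168255e-01  1.57676242e+00  1.88110126e-06
  1.14455580e+00 -1.34995542e+00]
scene 1380 171.8454571423224
[ 642.46828963 -141.77507833] 0.638817490107935
top 740 174.87642314808465
[ 641.35219285 -142.5024908 ] 0.4513207529525735
```

View pics/s2.png

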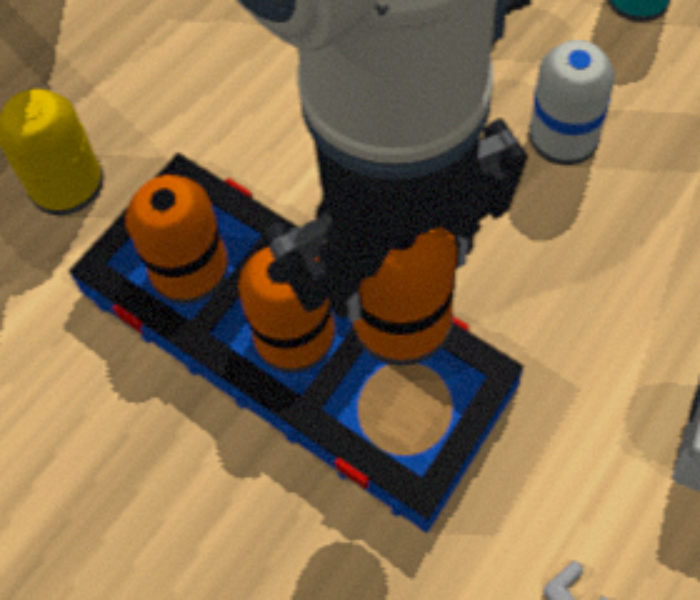

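The scene crop shows the filter held upright above the empty pocket with its card (405,405), clear of its neighbour at (288,310). The filter axis is within about 1 mm of the window centre. Lowering it now.

```bash
python3 -m creep '0 0 0 0 0 .012 255; 0 0 0 0 0 .034 255; 0 0 0 0 0 .058 255; 0 0 0 0 0 .082 255; 0 0 0 0 0 .104 255; 0 0 0 0 0 .122 255; 0 0 0 0 0 .136 255; 0 0 0 0 0 .145 255'
python3 -m creep '0 0 0 0 0 .003 255; 0 0 0 0 0 .006 255; 0 0 0 0 0 .008 255; 0 0 0 0 0 .009 255; 0 0 0 0 0 .009 255; 0 0 0 0 0 .009 255; 0 0 0 0 0 .009 255'
```

```text
clock: 8.25
eef_pos: [642.0, -142.7, 66.4]
tcp_rot: [-3.141, -0.0, 2.7]
contact_force: [-0.4, 0.2, -1.3]
opening: 0.693
grasp_force: 54.6
clock: 9.12
eef_pos: [642.2, -142.8, 58.4]
tcp_rot: [3.142, 0.0, 2.7]
contact_force: [-0.2, 1.1, -2.7]
opening: 0.689
grasp_force: 54.6
```

```bash
python3 -m creep '0 0 0 0 0 .001 255; 0 0 0 0 0 .002 255; 0 0 0 0 0 .003 255; 0 0 0 0 0 .003 255'
python3 -m creep '0 0 0 0 0 .0005 255; 0 0 0 0 0 .001 255; 0 0 0 0 0 .0015 255; 0 0 0 0 0 .0015 255'
```

```text
clock: 9.62
eef_pos: [642.0, -142.7, 55.2]
tcp_rot: [-3.142, -0.0, 2.7]
contact_force: [0.1, -0.1, -3.3]
opening: 0.693
grasp_force: 54.6
clock: 10.12
eef_pos: [642.2, -142.8, 54.1]
tcp_rot: [3.142, 0.0, 2.7]
contact_force: [-1.7, -0.0, 0.7]
opening: 0.692
grasp_force: 54.9
```

```bash
python3 -m creep '0 0 0 0 0 .0003 255; 0 0 0 0 0 .0005 255; 0 0 0 0 0 .0005 255'
```

```text
clock: 10.5
eef_pos: [642.2, -142.8, 54.1]
tcp_rot: [3.142, 0.0, 2.7]
contact_force: [-4.3, 0.2, 7.6]
opening: 0.69
grasp_force: 55.3
```

The filter is resting on the floor. Opening gently, then rising straight up.

```bash
python3 -m creep '0 0 0 0 0 0 70; 0 0 0 0 0 0 60; 0 0 0 0 0 0 45; 0 0 0 0 0 0 30; 0 0 0 0 0 0 15; 0 0 0 0 0 0 0; 0 0 0 0 0 0 0; 0 0 0 0 0 0 0' 20
python3 -m creep '0 0 0 0 0 -.01 0; 0 0 0 0 0 -.03 0; 0 0 0 0 0 -.055 0; 0 0 0 0 0 -.085 0; 0 0 0 0 0 -.12 0; 0 0 0 0 0 -.15 0; 0 0 0 0 0 -.17 0; 0 0 0 0 0 -.17 0'
python3 -m creep '0 0 0 .01 .01 0 0; 0 0 0 .03 .03 0 0; 0 0 0 .055 .055 0 0; 0 0 0 .085 .085 0 0; 0 0 0 .11 .11 0 0; 0 0 0 .13 .13 0 0; 0 0 0 .14 .14 0 0; 0 0 0 .14 .14 0 0'
python3 - <<'E'
from h import *; from rig import r
for n in("scene","top"):
  f=r.grab_frame(n);P=cloud(f);hsv=cv2.cvtColor(f["img"],cv2.COLOR_RGB2HSV);m=cv2.inRange(hsv,(3,150,60),(16,255,255))>0
  for c0 in((642.3,-142.7),(542.5,-147),(442,-153)):
    q=P[m];q=q[(np.hypot(*(q[:,:2]-c0).T)<45)&(q[:,2]>12)];S=q[(q[:,2]>45)&(q[:,2]<96)];t=least_squares(lambda c:np.hypot(*(S[:,:2]-c).T)-30,c0,loss="soft_l1",f_scale=2)
    print(n,t.x.round(1),len(S),np.sqrt(np.mean(t.fun**2)).round(2),"top",np.percentile(q[:,2],99.5).round(1))
  if n=="scene": cv2.imwrite("pics/s3.png",cv2.resize(f["img"][180:420,100:380],None,fx=2.5,fy=2.5)[:,:,::-1])
E
```

```text
clock: 11.5
eef_pos: [642.1, -142.7, 53.3]
tcp_rot: [3.142, 0.0, 2.7]
contact_force: [0.3, 1.1, 0.8]
opening: 1.0
grasp_force: 0.0
clock: 12.5
eef_pos: [643.0, -142.9, 225.6]
tcp_rot: [3.141, 0.004, 2.7]
contact_force: [0.3, 0.8, -0.7]
opening: 0.996
grasp_force: 0.0
clock: 13.5
eef_pos: [574.7, 44.4, 222.6]
tcp_rot: [-3.141, -0.001, 2.701]
contact_force: [0.4, 0.2, 1.2]
opening: 1.001
grasp_force: 0.0
scene [ 642.7 -142.6] 229 0.37 top 117.5
scene [ 543.4 -146.5] 258 0.45 top 117.0
scene [ 442.6 -152.9] 298 0.58 top 116.9
  return _methods._mean(a, axis=axis, dtype=dtype,
  ret = ret.dtype.type(ret / rcount)
Traceback (most recent call last):
IndexError: index -1 is out of bounds for axis 0 with size 0
```

View pics/s3.png

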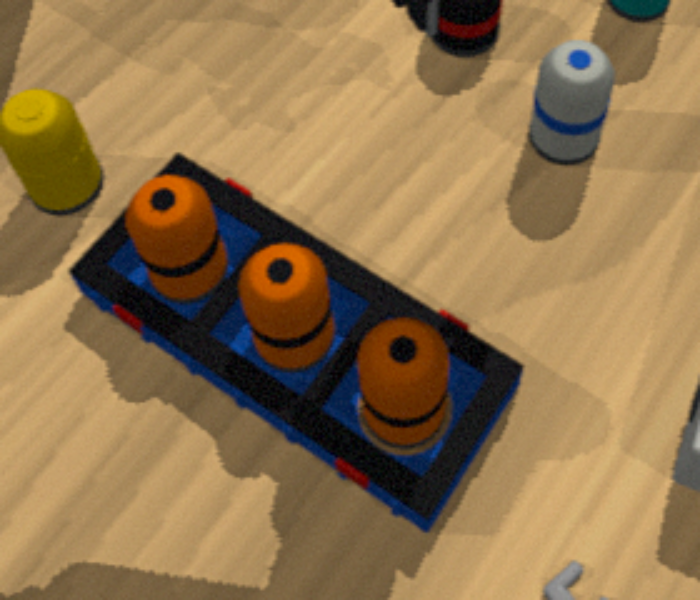

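The scene crop shows three upright orange filters, one in each pocket. The placed one is at (403,385), and its top height of 117 mm matches the stored ones. The top view was blocked by the arm, which caused the script error. The gripper is clear of everything.

```bash
python3 -c "
from rig import r
print(r.sense()['clock'], r.sign_off())"
```

```text
the job is handed in; nothing more can be done
13.6 None
```

The spare orange filter stands upright in the formerly empty pocket, lowered in rather than dropped; the two stored filters are undisturbed, and I handed the job in at 13.6 s.

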